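Open the pot and the descaler bottle

ROBOT

A 6-joint arm with a two-finger parallel gripper is mounted at the origin on a cart in front of the work surface, level with it; the furniture and walls round the work are solid. World frame = base frame: x ahead of the robot, y to its left, z up, the work surface at z = 0. Lengths are in m, angles in rad, forces in N, time in s.
With the tool pointing down it reaches from about 0.325 to 0.85 m from the base axis. Payload 4.4 kg.
Tool frame: the origin (TCP) lies between the finger pads, 19 mm behind the fingertips; this is the grasp point; z points along the fingers, y is the line along which they close (so a half turn about z gives the same grasp; the last joint's range is limited). The gripper opens to 94 mm and grips with 3 to 60 N. Pads are 16 mm wide; open, the fingers measure 119 mm over their backs; the gripper's body (75 mm by 177 mm) begins 78 mm behind the grasp point.
Start: joints at [-1.375, 0.207, 1.542, -0, 1.393, -0.15], TCP at [0.195, -0.541, 0.224] pointing down, gripper open.
Joint ranges: [-2.73, 2.73], [-0.86, 2.22], [0.23, 2.46], [-1.11, 4.25], [0.08, 2.63], [-2.82, 2.82]. Speed limits (rad/s): [2.79, 2.79, 3.14, 3.14, 3.14, 3.14].

INTERFACE

Orientations are given as a 3x3 rotation matrix whose columns are the frame's x, y, z axes.
In Python, from cell import monitor, vision, sign_off gives the robot as it stands.
- The arm moves only by the tool jog_arm, never from a script. Its argument "series" is a list of rows, each a list of 4 numbers: the shift along the world's x, y, z in units of 25 mm (1.0 is 25 mm), then the turn about the world's z in units of 8 degrees (1.0 is 8 degrees). A call has 1 to 12 rows; each row is the pose to reach, as a shift and turn from the pose commanded when the call began; what a row does not reach only later rows make up. A row lasts 1/10 s, in which the tool goes at most 50 mm and 8.59 degrees, less where a joint would pass 70% of its speed; a pose out of reach is approached as far as the arm can. A call with a gripper value outside its range is refused whole. "grip" is the opening, from 0 (shut) to 1 (fully open), set as the call begins (left out, the last holds). The fingers move at their own pace and stop on an object; the grip force is fixed at half the most. Time passes only in rows, so rows that repeat a pose let the fingers close. It gives the time, the measured TCP pose, the force, the opening and the grip force at its end, in the units of the state.
- monitor.get_state(): the state, without advancing time (a new reading comes with each control period).
- vision.snapshot(name): name is "scene" or "top"; returns the picture (480x640x3 uint8, blue, green, red); there is no depth.
- vision.camera_model(name): a dict with "intrinsics" (3x3 intrinsics, pixels), "R" (3x3) and "t" (3): a world point X has camera coordinates R X + t. Camera axes: x right, y down, z forward; pixel columns grow to the right and rows downward; lengths in m; the calibration is good to about 2 mm. A picture is of the moment at which its call begins. camera_model takes no time and is no camera call.
- sign_off(): hands the job in; it is judged then, once.
The state is a dict: "time_s": time; "joints": joint angles; "joint_vel": joint speeds; "effort": joint torques, N m; "tcp_pos": TCP position; "orientation": TCP orientation; "ft_force": force on the tool from outside, world axes, zero at the start; "torque": the same for the moment, N m; "opening": finger opening in m; "gripper_force": force on a finger pad.
Only numpy, scipy, OpenCV 4.12 (cv2) and the standard library are available. Lean on these libraries where they do the work, as an engineer would, in place of code of your own. Each camera call takes 0.05 s, during which the arm holds its last target. There are 200 camera calls.

TASK

Get ready to descale the steel pot: first lift its loose lid off by the knob and set it down on the worktop clear of the pot, flat and knob up. Then open the bottle of descaler, pressing its push-and-turn safety cap down and twisting it counter-clockwise until it comes free, and finish while still holding the cap, steady and level, about 5 cm clear of the bottle's mouth and straight above it. Leave the pot and the bottle standing where they are, and do not disturb the mug, the lemon or the shaker.

Things in the scene. Friction and masses are not known exactly. Their poses are not given: they have to be found in the camera images.
- pot: Small steel cooking pot, loose, 0.7 kg, 131 mm across the rim, rim 85 mm high. Origin: centre of its underside; z up. A steel loop handle sticks out along its +x and its -x, to 97 mm from the axis, about 70 mm high. Open inside, 121 mm across.
- lid: The pot's loose steel lid, 0.16 kg, no catch: a skirt 117 mm across and 8 mm deep sits inside the pot's rim (2 mm play), under a flange 131 mm across. Origin: centre of the skirt's lower edge, 77 mm above the pot's origin while on; z up. Dome top 20 mm above the origin. Set down, it stands flat on the skirt, origin at the height of the surface.
- knob (a point): Grip point on the lid's axis, 44 mm above the lid's origin, in its round black knob: 34 mm across at 39 mm above the lid's origin, tapering to 18 mm at 29 mm, top at 46 mm; 13 mm stem below. With the TCP here the fingertips are 5 mm above the dome.
- bottle: White round descaler bottle, plain label, loose, about 0.75 kg, 76 mm across, 191 mm high with cap. Origin: centre of its underside; z up. Straight to 112 mm, shoulder to 152 mm, then the neck. Only weight and friction (about 0.6) hold it: with the cap locked, twisting the cap turns the bottle and pulling lifts it; pressing down pins it.
- mouth (a point): Centre of the bottle's open mouth, 176 mm above the bottle's origin. The neck below is 30 mm across, 39 mm over its three lugs, whose undersides are 10 mm below the mouth.
- cap: Grey ribbed round push-and-turn cap, 50 mm across, 32 mm high, 42 g. Origin: centre of its lower edge, 159 mm above the bottle's origin when locked, axes then parallel to the bottle's. Three inner tabs are held up in catches under the neck's lugs by a spring liner: 6 N when locked, plus 1.5 N per mm. Pressed down over 3.5 mm (bottoms at 7 mm, 16 N) it can turn.
- cap_grip (a point): Point on the cap's axis 24 mm above its lower edge: with the TCP here the fingertips are 5 mm above the skirt's edge, and pressing stays clear of the shoulder. Kept pressed, the cap turns counter-clockwise from above (positive about z). Between 40 deg and the end stop at 85 deg the tabs are free of the lugs: turn about 70 deg, then it lifts off.
- mug: Small light stoneware mug standing upside down, 63 x 88 x 51 mm; bystander. Origin: centre of its underside.
- lemon: Lemon, 78 x 55 x 56 mm; bystander. Origin: its underside.
- shaker: Round light shaker, 37 mm diameter, 64 mm high, standing by itself at the back, near the corner of the sink; bystander. Origin: centre of its underside.
There are look-alikes about, which are no part of the job. What is shaped like the cap but blue is not meant.

How it is judged:
On the way, in this order (a step that is already met when the one before it is completed fails the run):
1. The pot's lid lies flat on the worktop, knob up, clear of the pot and let go (height (world z) of lid between -0.005 and 0.012 m and angle between lid's own z axis and vertical below 0.15 rad and horizontal distance between lid and pot above 0.12 m and contact force between the fingers and lid below 0.1 N and linear speed of lid below 0.03 m/s), for 0.2 s.
2. The safety cap is pressed down out of its catches (z of cap in the frame of bottle below 0.157 m), for 0.05 s.
3. The cap is twisted free while still on the neck (angle between the x axis of cap and the x axis of bottle, either way round above 0.6 rad and z of cap in the frame of bottle below 0.175 m), for 0.02 s.
At the end, for the whole second after the job is handed in: Lid released on the worktop, knob up (tilt < 0.15 rad), centre > 120 mm from the pot's; pot and bottle upright, each within 40 mm of its start; cap held still by the fingers, tilt < 0.25 rad, clear of the bottle, lower edge 30 to 104 mm above the mouth, within 30 mm of the bottle's axis (all of step 1 and angle between each of pot, bottle's own z axis and vertical below 0.1 rad and distance of each of pot, bottle from where it was at the start of the episode below 0.04 m and z of cap in the frame of bottle between 0.206 and 0.28 m and horizontal distance between cap and bottle below 0.03 m and angle between cap's own z axis and vertical below 0.25 rad and contact force between the fingers and cap above 1 N and contact force between cap and bottle below 0.05 N and linear speed of cap below 0.03 m/s); the arm keeps its last pose, push and grip.
It fails at once if the pot or the bottle is tipped (angle between any of pot, bottle's own z axis and vertical above 0.35 rad).
It fails at once if the mug, the lemon or the shaker is disturbed (distance of any of mug, lemon, shaker from where it was at the start of the episode above 0.02 m).
It fails at once if the bottle is lifted off the worktop (height (world z) of bottle above 0.03 m).
It also fails if it takes over 54 s, if anything falls off the work surface, if the arm or the gripper's body presses on something with over 40 N, if the wrist force passes 120 N, or if a joint passes its speed limit or range.

## Working session

There is one attempt and no reset: what is moved stays moved. The work goes in short steps, Python scripts to look and compute and a tool call to move; the robot and the scene stay as the last step left them, time stands still between calls to the robot, and variables do not carry over. Pictures are saved under pics/ and viewed, at most 10 in all, crops included, and the job is handed in when it is done.

Besides the shell and the picture viewer there is one more tool, called by a JSON object that holds its "api" and its "payload". jog_arm: Moves the arm, as the interface text tells. Its arguments: {"type":"object","properties":{"series":{"type":"array","items":{"type":"array","items":{"type":"number"}}},"grip":{"type":"number"}},"required":["series"]}

```bash
mkdir -p pics
cat > h.py <<'E'
import numpy as np, cv2
from cell import monitor, vision, sign_off
def cam(n):
    m=vision.camera_model(n); return np.array(m["intrinsics"]),np.array(m["R"]),np.array(m["t"]).ravel()
def ray(n,u,v):
    K,R,t=cam(n); return -R.T@t, R.T@np.linalg.solve(K,[u,v,1.])
def onz(n,u,v,z):
    c,d=ray(n,u,v); return c+d*(z-c[2])/d[2]
def tri(u1,v1,u2,v2):
    c1,d1=ray("scene",u1,v1); c2,d2=ray("top",u2,v2)
    s=np.linalg.lstsq(np.c_[d1,-d2],c2-c1,rcond=None)[0]; a=c1+s[0]*d1;b=c2+s[1]*d2
    return (a+b)/2,np.linalg.norm(a-b)
def proj(n,X):
    K,R,t=cam(n); p=K@(R@np.array(X)+t); return p[:2]/p[2]
E
python3 - <<'E'
from h import *
np.set_printoptions(precision=3,suppress=True)
for n in("scene","top"):
    cv2.imwrite(f"pics/{n}0.png",vision.snapshot(n)); K,R,t=cam(n); print(n,K[0,0],-R.T@t,R[2])
s=monitor.get_state(); print(s["time_s"],s["tcp_pos"],s["orientation"],s["opening"])
E
```

```text
scene 519.8442606921831 [-0.224  0.764  1.16 ] [ 0.494 -0.528 -0.69 ]
top 605.8001877908491 [ 0.328 -0.05   1.752] [ 0.123  0.017 -0.992]
0.1 [ 0.195 -0.54   0.223] [[ 0.941  0.339 -0.   ]
 [ 0.339 -0.941  0.002]
 [ 0.    -0.002 -1.   ]] 0.09395067770470408
```

View pics/scene0.png

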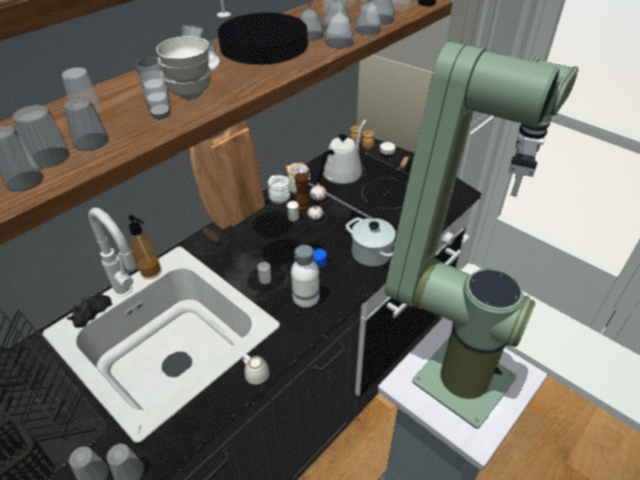

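View pics/top0.png

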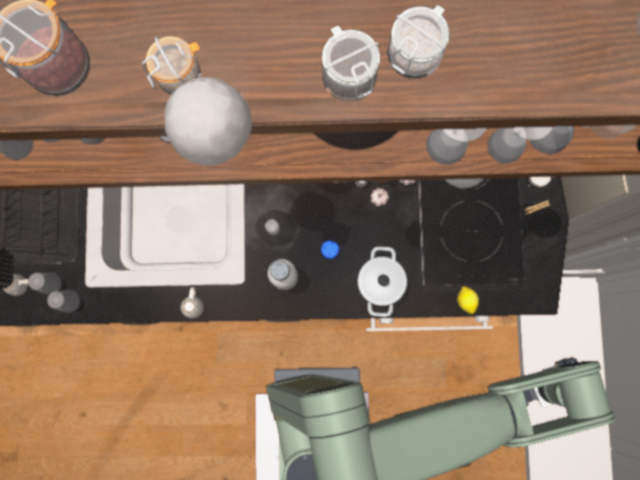

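The scene view shows the bottle's cap at about (304,255), the pot's knob at (375,227), the blue cap at (319,257) and the shaker at (264,270). In the top view the bottle's cap is at (282,271), the pot at (383,281), the blue cap at (330,249), the lemon at (468,300), the mug at (192,305) and the shaker at (272,227).

Run:
```python
from h import *
np.set_printoptions(precision=4,suppress=True)
def crop(n,x0,y0,x1,y1,k):
    im=cv2.imread(f"pics/{n}0.png")[y0:y1,x0:x1]; return cv2.resize(im,None,fx=k,fy=k,interpolation=cv2.INTER_CUBIC)
a=crop("scene",250,200,410,320,5); b=crop("top",250,215,410,335,5)
cv2.imwrite("pics/a.png",a); cv2.imwrite("pics/b.png",b)
for nm,u,v,z in [("cap",282,271,.191),("knob",384,281,.123),("pot",383,281,.097),("blue",330,249,.02),("lemon",468,300,.028),("mug",192,306,.03),("shaker",272,227,.06),("edge",400,317,0),("sinkR",245,235,0),("hob",421,230,0),("shelf",300,185,.5)]:
    print(nm,onz("top",u,v,z))
print(tri(304,252,282,271),tri(375,226,384,281))
```

```text
cap [0.482  0.0627 0.191 ]
knob [ 0.4558 -0.2067  0.123 ]
pot [ 0.4579 -0.2065  0.097 ]
blue [ 0.5596 -0.0643  0.02  ]
lemon [ 0.4045 -0.4511  0.028 ]
mug [0.4032 0.3321 0.03  ]
shaker [0.6208 0.099  0.06  ]
edge [ 0.361  -0.2609  0.    ]
sinkR [0.6092 0.1838 0.    ]
hob [ 0.6124 -0.3313  0.    ]
shelf [ 0.6333 -0.      0.5   ]
(array([0.4856, 0.0655, 0.1787]), np.float64(0.006086321685526646)) (array([ 0.4571, -0.208 ,  0.1089]), np.float64(0.0002787818295516119))
```

View pics/a.png

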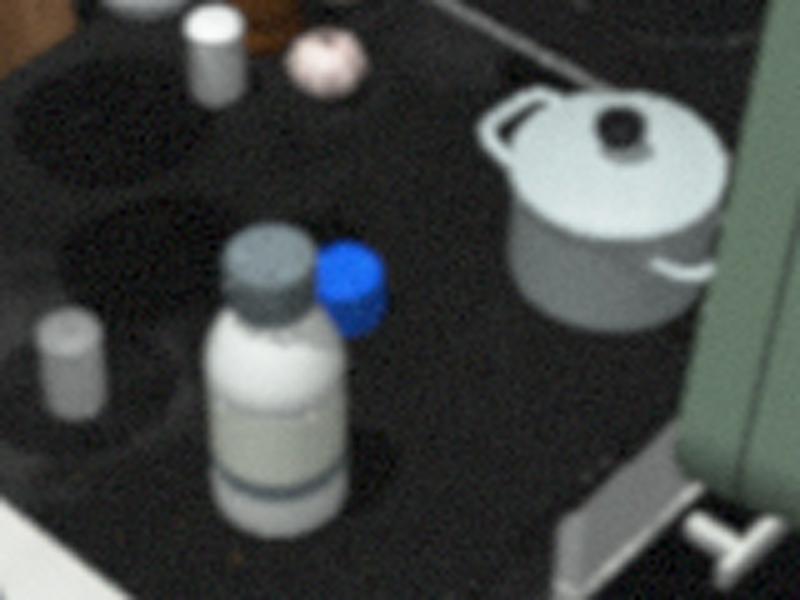

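View pics/b.png

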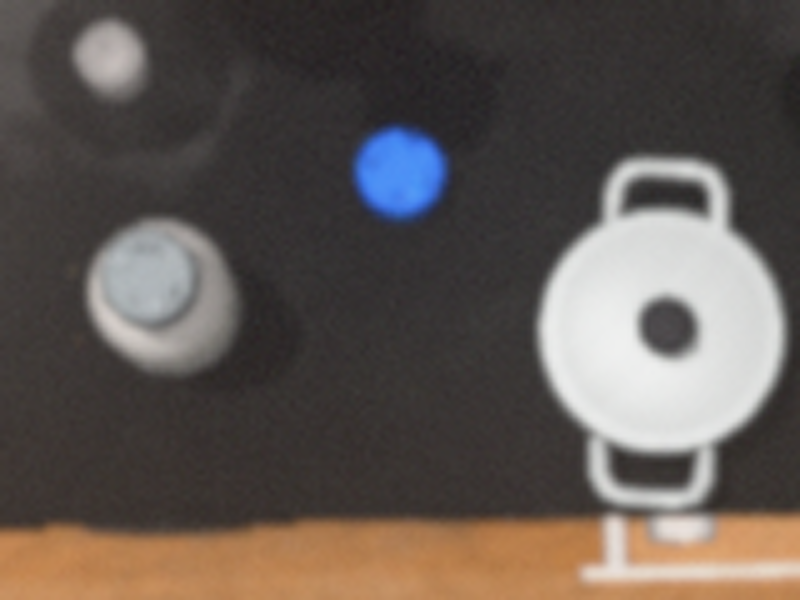

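Crop centres: in the top view the cap disc is at (279.8,270.4), the knob at (383.6,280.2) and the flange at (382.4,281). In the scene view the cap's top is at (304,251) and the knob's top at (374.2,225.4). The area between pot and bottle is free for the lid.

Run:
```python
from h import *
np.set_printoptions(precision=4,suppress=True)
im=cv2.imread("pics/top0.png"); sc=cv2.imread("pics/scene0.png")
def blob(img,mask,x0,y0,x1,y1):
    m=np.zeros(mask.shape,np.uint8); m[y0:y1,x0:x1]=mask[y0:y1,x0:x1]
    c=max(cv2.findContours(m,0,1)[0],key=cv2.contourArea); return cv2.fitEllipse(c) if len(c)>4 else c
g=im.astype(int).max(2)
kn=blob(im,((g<130)*255).astype(np.uint8),373,270,394,291)
lid=blob(im,((g>165)*255).astype(np.uint8),350,257,410,306)
sat=im.astype(int).max(2)-im.astype(int).min(2)
bc=im[:,:,0].astype(int)-im[:,:,2]
cp=blob(im,((bc>12)*255).astype(np.uint8),267,257,300,290)
print("knob",kn,onz("top",*kn[0],.118)); print("lid",lid,onz("top",*lid[0],.087)); print("cap",cp,onz("top",*cp[0],.191))
gs=sc.astype(int).max(2); ks=blob(sc,((gs<110)*255).astype(np.uint8),366,218,383,232); print("knob scene",ks[0],tri(*ks[0],*kn[0]))
print("cap tri",tri(304,251,279.8,270.4), onz("top",279.8,270.4,.191),onz("scene",304,251,.191))
print("knob onz scene",onz("scene",374.2,225.4,.121))
```

```text
Traceback (most recent call last):
ValueError: max() iterable argument is empty
```

Run:
```python
from h import *
np.set_printoptions(precision=4,suppress=True)
im=cv2.GaussianBlur(cv2.imread("pics/top0.png"),(3,3),0); sc=cv2.GaussianBlur(cv2.imread("pics/scene0.png"),(3,3),0)
def blob(mask,x0,y0,x1,y1):
    m=np.zeros(mask.shape,np.uint8); m[y0:y1,x0:x1]=mask[y0:y1,x0:x1]*255
    c=max(cv2.findContours(m,0,1)[0],key=cv2.contourArea); return cv2.fitEllipse(c)
g=im.max(2); gs=sc.max(2)
print(im[270,280],im[284,288])
kn=blob(g<130,373,270,394,291); lid=blob(g>165,350,257,410,306)
bc=im[:,:,0].astype(int)-im[:,:,2]
cp=blob((bc>3)&(g>110),267,257,300,290)
ks=blob(gs<110,366,218,383,232)
for n,e,z in(("knob",kn,.118),("lid",lid,.087),("cap",cp,.191)): print(n,e,onz("top",*e[0],z))
print("knob scene",ks,tri(*ks[0],*kn[0]),onz("scene",*ks[0],.118))
print("cap tri",tri(304,251,279.8,270.4), onz("top",279.8,270.4,.191),onz("scene",304,251,.191))
```

```text
[185 182 176] [135 139 144]
knob ((383.23919677734375, 279.93218994140625), (9.65008544921875, 10.73288345336914), 138.71592712402344) [ 0.4592 -0.2052  0.118 ]
lid ((381.6443786621094, 280.8349609375), (47.052547454833984, 48.84737014770508), 10.604174613952637) [ 0.4593 -0.2037  0.087 ]
cap ((279.3023681640625, 269.97222900390625), (16.42135238647461, 16.910295486450195), 123.79457092285156) [0.4848 0.0697 0.191 ]
knob scene ((373.7259521484375, 225.48777770996094), (7.548707008361816, 9.248038291931152), 102.23632049560547) (array([ 0.46  , -0.2057,  0.1107]), np.float64(0.0007184458896067417)) [ 0.4556 -0.1988  0.118 ]
cap tri (array([0.4848, 0.0692, 0.1862]), np.float64(0.0015800581067801813)) [0.4837 0.0684 0.191 ] [0.4819 0.0731 0.191 ]
```

{"api": "jog_arm", "payload": {"series": [[2,2.5,0,1],[4,5,0,2],[6,7.5,0,3],[8,10,0,4],[9.6,12.2,0,5],[10.56,13.44,0,6],[10.56,13.44,0,7],[10.56,13.44,0,8],[10.56,13.44,-0.5,8.78],[10.56,13.44,-1,8.78],[10.56,13.44,-1,8.78]], "grip": 0.7}}

```text
time_s: 1.2
tcp_pos: [0.4572, -0.2037, 0.1966]
orientation: [[-0.001, 1.0, -0.005], [1.0, 0.001, 0.002], [0.002, -0.005, -1.0]]
ft_force: [-0.1, -0.1, -0.6]
opening: 0.0657
gripper_force: 0.0
```

{"api": "jog_arm", "payload": {"series": [[0.05,0,-0.8,0],[0.05,0,-1.6,0],[0.05,0,-2.2,0],[0.05,0,-2.7,0],[0.05,0,-3.02,0],[0.05,0,-3.02,0],[0.05,0,-3.02,0]]}}

```text
time_s: 1.9
tcp_pos: [0.4603, -0.2056, 0.1242]
orientation: [[-0.0, 1.0, 0.001], [1.0, 0.0, -0.0], [-0.0, 0.001, -1.0]]
ft_force: [0.6, 0.3, -0.6]
opening: 0.0657
gripper_force: 0.0
```

Run:
```python
from h import *
s=monitor.get_state(); print(s["tcp_pos"],s["ft_force"])
a=cv2.resize(vision.snapshot("scene")[190:290,310:430],None,fx=3.3,fy=5,interpolation=2); b=cv2.resize(vision.snapshot("top")[230:330,330:450],None,fx=3.3,fy=5,interpolation=2)
cv2.imwrite("pics/c.png",np.hstack([a,b])[:600,:800])
```

```text
[ 0.46030625 -0.20556045  0.12418795] [ 0.59076434  0.25655513 -0.55778806]
```

View pics/c.png

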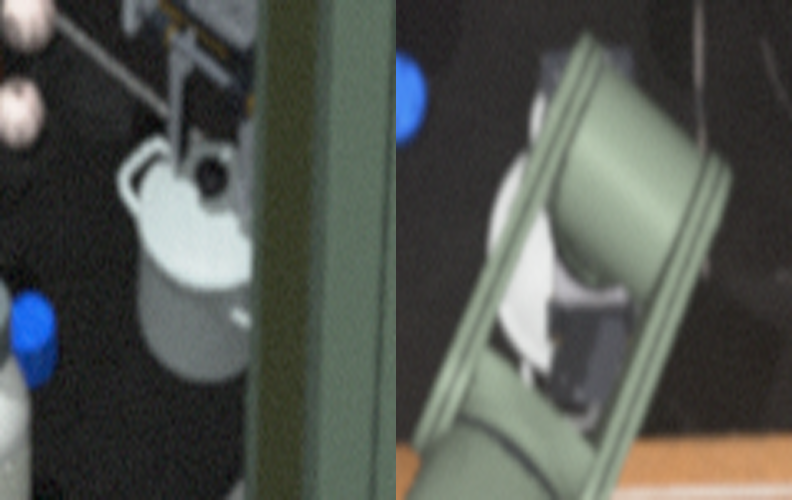

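The knob (left half, about (212,175)) sits between the fingers. I'll lower 3 mm more and close.

{"api": "jog_arm", "payload": {"series": [[0,0,-0.12,0],[0,0,-0.12,0]]}}

```text
time_s: 2.2
tcp_pos: [0.4602, -0.2049, 0.1209]
orientation: [[-0.001, 1.0, 0.0], [1.0, 0.001, -0.0], [-0.0, 0.0, -1.0]]
ft_force: [0.5, 0.2, -0.4]
opening: 0.0655
gripper_force: 0.0
```

{"api": "jog_arm", "payload": {"series": [[0,0,0,0],[0,0,0,0],[0,0,0,0],[0,0,0,0],[0,0,0,0],[0,0,0,0]], "grip": 0}}

```text
time_s: 2.8
tcp_pos: [0.4598, -0.2049, 0.1207]
orientation: [[-0.001, 1.0, -0.001], [1.0, 0.001, 0.0], [0.0, -0.001, -1.0]]
ft_force: [-0.5, -0.7, 1.5]
opening: 0.0322
gripper_force: 30.0
```

{"api": "jog_arm", "payload": {"series": [[0,0,0.2,0],[0,0,0.5,0],[0,0,0.9,0],[0,0,1.3,0],[0,0,1.6,0],[0,0,1.6,0]]}}

```text
time_s: 3.4
tcp_pos: [0.4613, -0.2057, 0.1627]
orientation: [[-0.001, 1.0, 0.003], [1.0, 0.001, -0.002], [-0.002, 0.003, -1.0]]
ft_force: [-0.4, -0.5, -2.5]
opening: 0.0317
gripper_force: 30.0
```

{"api": "jog_arm", "payload": {"series": [[-0.1,1,0.1,0],[-0.3,2.5,0.1,0],[-0.5,4,0.1,0],[-0.6,5,0,0],[-0.6,5.35,-0.6,0],[-0.6,5.35,-1.6,0],[-0.6,5.35,-2.6,0],[-0.6,5.35,-3.5,0],[-0.6,5.35,-4.2,0],[-0.6,5.35,-4.4,0],[-0.6,5.35,-4.4,0]]}}

```text
time_s: 4.5
tcp_pos: [0.4444, -0.071, 0.0501]
orientation: [[-0.001, 1.0, -0.002], [1.0, 0.001, 0.001], [0.001, -0.002, -1.0]]
ft_force: [0.3, -0.8, -1.8]
opening: 0.0317
gripper_force: 30.0
```

Run:
```python
from h import *
s=monitor.get_state(); print(s["tcp_pos"],s["ft_force"],s["opening"])
cv2.imwrite("pics/d.png",cv2.resize(vision.snapshot("scene")[180:330,230:430],None,fx=4,fy=4,interpolation=2))
```

```text
[ 0.44443305 -0.07097848  0.05008843] [ 0.29787116 -0.75125859 -1.76634679] 0.031673866920490845
```

View pics/d.png

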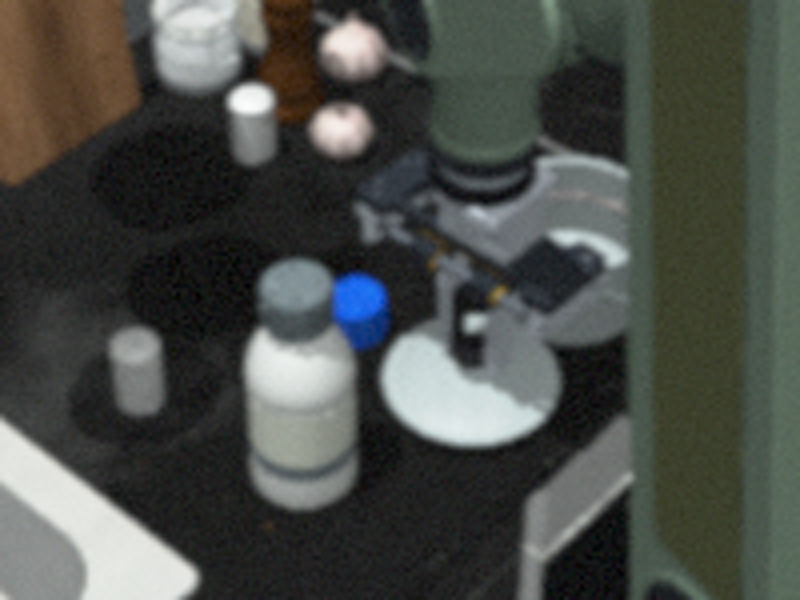

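The lid (about (470,385)) hangs level just above the worktop between the pot and the bottle and touches neither. I'll lower it the last few mm.

{"api": "jog_arm", "payload": {"series": [[0,0,-0.1,0],[0,0,-0.2,0],[0,0,-0.24,0],[0,0,-0.24,0],[0,0,-0.24,0]]}}

```text
time_s: 5.05
tcp_pos: [0.4453, -0.0712, 0.0449]
orientation: [[-0.001, 1.0, 0.0], [1.0, 0.001, -0.0], [-0.0, 0.0, -1.0]]
ft_force: [-0.1, 0.2, -1.0]
opening: 0.032
gripper_force: 30.0
```

{"api": "jog_arm", "payload": {"series": [[0,0,-0.04,0],[0,0,-0.06,0],[0,0,-0.06,0]]}}

```text
time_s: 5.35
tcp_pos: [0.4455, -0.0713, 0.0437]
orientation: [[-0.001, 1.0, 0.001], [1.0, 0.001, -0.0], [-0.0, 0.001, -1.0]]
ft_force: [0.7, 0.2, 2.2]
opening: 0.0316
gripper_force: 30.0
```

Contact. Release and rise.

{"api": "jog_arm", "payload": {"series": [[0,0,0,0],[0,0,0,0],[0,0,0,0],[0,0,0,0],[0,0,0,0],[0,0,0,0]], "grip": 0.7}}

```text
time_s: 5.95
tcp_pos: [0.4451, -0.0712, 0.0432]
orientation: [[-0.001, 1.0, -0.0], [1.0, 0.001, 0.0], [0.0, -0.0, -1.0]]
ft_force: [0.6, 0.1, 0.0]
opening: 0.0656
gripper_force: 0.0
```

{"api": "jog_arm", "payload": {"series": [[0,0,0.8,0],[0,0,2,0],[0,0,3.5,0],[0,0,5,0],[0,0,6.5,0],[0,0,8,0],[0,0,8,0],[0,0,8,0]]}}

```text
time_s: 6.75
tcp_pos: [0.4456, -0.0714, 0.244]
orientation: [[-0.001, 1.0, 0.002], [1.0, 0.001, -0.001], [-0.001, 0.002, -1.0]]
ft_force: [0.6, 0.3, -0.4]
opening: 0.0657
gripper_force: 0.0
```

Run:
```python
from h import *
np.set_printoptions(precision=4,suppress=True)
s=monitor.get_state(); print(s["tcp_pos"])
im=vision.snapshot("top"); sc=vision.snapshot("scene")
a=cv2.resize(sc[180:330,250:420],None,fx=2.35,fy=2.35,interpolation=2);b=cv2.resize(im[210:360,250:420],None,fx=2.35,fy=2.35,interpolation=2)
cv2.imwrite("pics/e.png",np.hstack([a,b])[:,:800])
im=cv2.GaussianBlur(im,(3,3),0); g=im.max(2); bc=im[:,:,0].astype(int)-im[:,:,2]
m=np.zeros(g.shape,np.uint8); m[257:290,267:300]=(((bc>3)&(g>110))*255)[257:290,267:300]
e=cv2.fitEllipse(max(cv2.findContours(m,0,1)[0],key=cv2.contourArea)); print(e,onz("top",*e[0],.191))
```

```text
[ 0.4456 -0.0714  0.244 ]
((279.41680908203125, 270.0065612792969), (16.15714454650879, 17.14333724975586), 115.24465942382812) [0.4847 0.0694 0.191 ]
```

View pics/e.png

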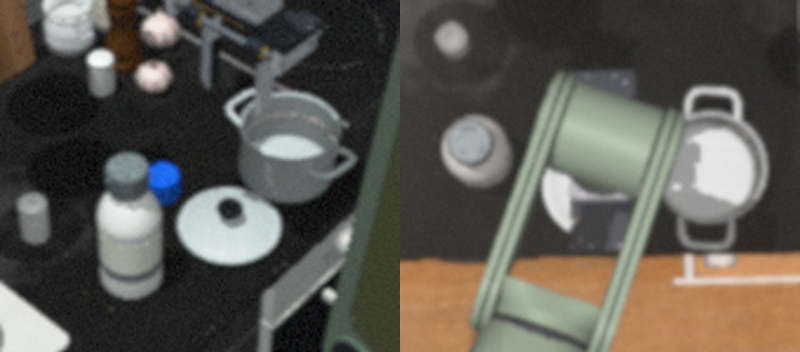

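The lid lies flat, knob up, let go, at about (230,225) in the left half; the pot and bottle (cap at (470,140) on the right) are unmoved. Next I'll move over the cap.

{"api": "jog_arm", "payload": {"series": [[0.5,1.4,0,0],[1,3,0,0],[1.4,4.6,0,0],[1.55,5.6,0,0],[1.55,5.6,0,0],[1.55,5.6,0,0]], "grip": 0.85}}

```text
time_s: 7.45
tcp_pos: [0.4827, 0.0689, 0.2413]
orientation: [[-0.002, 1.0, -0.004], [1.0, 0.002, -0.001], [-0.001, -0.004, -1.0]]
ft_force: [-0.8, -0.2, -0.5]
opening: 0.0798
gripper_force: 0.0
```

{"api": "jog_arm", "payload": {"series": [[0,0,-0.6,0],[0,0,-1.2,0],[0,0,-1.8,0],[0,0,-2.2,0],[0,0,-2.4,0],[0,0,-2.4,0],[0,0,-2.4,0]]}}

```text
time_s: 8.15
tcp_pos: [0.4842, 0.0685, 0.1837]
orientation: [[-0.0, 1.0, 0.001], [1.0, 0.0, -0.0], [-0.0, 0.001, -1.0]]
ft_force: [-0.3, -0.2, 0.9]
opening: 0.0799
gripper_force: 0.0
```

{"api": "jog_arm", "payload": {"series": [[0,0,0,0],[0,0,0,0],[0,0,0,0],[0,0,0,0],[0,0,0,0],[0,0,0,0],[0,0,0,0]], "grip": 0}}

```text
time_s: 8.85
tcp_pos: [0.4837, 0.0688, 0.1834]
orientation: [[-0.001, 1.0, -0.0], [1.0, 0.001, 0.0], [0.0, -0.0, -1.0]]
ft_force: [-2.5, 0.2, 2.4]
opening: 0.0492
gripper_force: 30.0
```

{"api": "jog_arm", "payload": {"series": [[0,0,-0.06,0],[0,0,-0.12,0],[0,0,-0.18,0],[0,0,-0.22,0],[0,0,-0.22,0],[0,0,-0.22,0]]}}

```text
time_s: 9.45
tcp_pos: [0.4846, 0.0688, 0.1799]
orientation: [[-0.001, 1.0, 0.002], [1.0, 0.001, -0.0], [-0.0, 0.002, -1.0]]
ft_force: [-4.1, -0.7, 11.3]
opening: 0.0493
gripper_force: 30.0
```

{"api": "jog_arm", "payload": {"series": [[0,0,-0.06,0],[0,0,-0.1,0],[0,0,-0.1,0],[0,0,-0.1,0]]}}

```text
time_s: 9.85
tcp_pos: [0.485, 0.0688, 0.1781]
orientation: [[-0.001, 1.0, 0.003], [1.0, 0.001, -0.0], [-0.0, 0.003, -1.0]]
ft_force: [-5.0, -0.2, 14.3]
opening: 0.0493
gripper_force: 30.0
```

{"api": "jog_arm", "payload": {"series": [[0,0,0,0.5],[0,0,0,1],[0,0,0,1.5],[0,0,0,2],[0,0,0,2.5],[0,0,0,3],[0,0,0,3],[0,0,0,3]]}}

```text
time_s: 10.65
tcp_pos: [0.4868, 0.0694, 0.1787]
orientation: [[-0.408, 0.913, 0.007], [0.913, 0.408, 0.001], [-0.002, 0.007, -1.0]]
ft_force: [-0.5, 1.8, 13.1]
opening: 0.0491
gripper_force: 30.0
```

Run:
```python
from h import *
s=monitor.get_state(); print(s["tcp_pos"],s["ft_force"],s["torque"],s["opening"])
```

```text
[0.4868397  0.06938791 0.17871141] [-0.52466133  1.75492615 13.11066055] [0.3677034  0.21787092 0.0822254 ] 0.049101855682258826
```

{"api": "jog_arm", "payload": {"series": [[0,0,0,0.6],[0,0,0,1.2],[0,0,0,1.8],[0,0,0,2.4],[0,0,0,3],[0,0,0,3.6],[0,0,0,4.2],[0,0,0,4.8],[0,0,0,5.4],[0,0,0,6],[0,0,0,6],[0,0,0,6]]}}

```text
time_s: 11.85
tcp_pos: [0.4877, 0.0698, 0.179]
orientation: [[-0.951, 0.308, 0.009], [0.308, 0.951, 0.002], [-0.008, 0.005, -1.0]]
ft_force: [1.5, 3.1, 11.5]
opening: 0.0491
gripper_force: 30.0
```

Run:
```python
from h import *
s=monitor.get_state(); print(s["tcp_pos"],s["ft_force"],s["torque"],s["opening"],s["joints"])
```

```text
[0.487657   0.06980289 0.17902227] [ 1.4548777   3.05688034 11.49255296] [ 0.64409738 -0.1447325   0.04389584] 0.04906876326499075 [-0.03536138  0.06781082  1.79648523  0.00259426  1.267881   -1.29396473]
```

{"api": "jog_arm", "payload": {"series": [[0,0,0.1,0],[0,0,0.2,0],[0,0,0.35,0],[0,0,0.5,0],[0,0,0.5,0]]}}

```text
time_s: 12.35
tcp_pos: [0.4843, 0.0689, 0.1879]
orientation: [[-0.951, 0.308, 0.001], [0.308, 0.951, 0.0], [-0.001, 0.001, -1.0]]
ft_force: [1.7, 1.7, 1.6]
opening: 0.0488
gripper_force: 30.0
```

{"api": "jog_arm", "payload": {"series": [[0,0,0.3,0],[0,0,0.6,0],[0,0,0.9,0],[0,0,1.2,0],[0,0,1.5,0],[0,0,1.8,0],[0,0,2.1,0],[0,0,2.4,0],[0,0,2.4,0],[0,0,2.4,0]]}}

```text
time_s: 13.35
tcp_pos: [0.4839, 0.0688, 0.2479]
orientation: [[-0.951, 0.308, 0.0], [0.308, 0.951, -0.0], [-0.0, 0.0, -1.0]]
ft_force: [-0.3, 0.8, -0.7]
opening: 0.0492
gripper_force: 30.0
```

Run:
```python
from h import *
s=monitor.get_state(); print(s["tcp_pos"],s["ft_force"],s["opening"])
a=cv2.resize(vision.snapshot("scene")[180:330,230:400],None,fx=2.35,fy=2.35,interpolation=2);b=cv2.resize(vision.snapshot("top")[210:360,240:410],None,fx=2.35,fy=2.35,interpolation=2)
cv2.imwrite("pics/f.png",np.hstack([a,b])[:,:800])
```

```text
[0.48392788 0.06877756 0.24788886] [-0.26486818  0.76273658 -0.69865507] 0.04923397503163579
```

View pics/f.png

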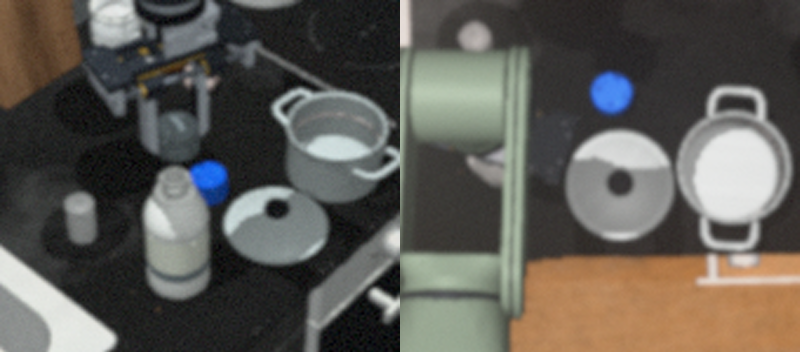

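The cap is held at about (180,135) above the open mouth (175,178). The bottle and pot stand, and the lid lies flat at (275,225), about 0.13 m from the pot. The TCP at 0.248 m puts the cap's edge about 48 mm above the mouth.

{"api": "jog_arm", "payload": {"series": [[0,0,0,0],[0,0,0,0],[0,0,0,0]]}}

```text
time_s: 13.75
tcp_pos: [0.4837, 0.0688, 0.2475]
orientation: [[-0.951, 0.308, -0.001], [0.308, 0.951, 0.0], [0.001, -0.0, -1.0]]
ft_force: [0.5, -0.4, -1.0]
opening: 0.0494
gripper_force: 30.0
```

```bash
python3 -c "
from h import *
print(sign_off())"
```

```text
the job is handed in; nothing more can be done
None
```

I handed the job in at 13.8 s, with no verdict returned: the lid lies flat on the worktop about 13 cm from the pot, and the gripper holds the freed cap level about 5 cm above the bottle's mouth.

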